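# Take the brass sample out of the lever-arch file

### The arm

A 6-joint arm with a two-finger parallel gripper is mounted at the origin on the work surface. World frame = base frame: x ahead of the robot, y to its left, z up, the work surface at z = 0. Lengths are in m, angles in rad, forces in N, time in s.
With the tool pointing down it reaches from about 0.325 to 0.875 m from the base axis. Payload 4.4 kg.
Tool frame: the origin (TCP) lies at the very end of the fingers, on their centre line; the grasp point (between the pads) lies 19 mm behind it (arm.hold_point_z is the z of the grasp point in the tool frame, in m); z points along the fingers, y is the direction in which the jaws open and shut (so a half turn about z gives the same grasp; the last joint's range is limited). The gripper opens to 85 mm and grips with 20 to 120 N. Pads are 22 mm wide; open, the fingers measure 114 mm over their backs; the gripper's body (76 mm by 85 mm) begins 54 mm behind the grasp point. The pads swing forward as they close: fully open they stand 13 mm farther back than shut.
Start: joints at [1.036, 0.207, 1.542, -0, 1.393, -0.15], TCP at [0.215, 0.533, 0.231] pointing down, gripper open.
Joint ranges: [-2.73, 2.73], [-0.86, 2.22], [0.23, 2.46], [-1.11, 4.25], [0.08, 2.63], [-2.82, 2.82]. Speed limits (rad/s): [2.79, 2.79, 3.14, 3.14, 3.14, 3.14].

### API

Orientations are given as a unit quaternion [x, y, z, w].
In Python, from rig import monitor, vision, arm gives the robot as it stands.
- The arm moves only by the tool play_rows, never from a script. Its argument "commands" is a list of rows, each a list of 2 entries, a list of its own where there are three numbers: the shift along the tool's x, y, z in units of 25 mm (1.0 is 25 mm), then the turn, a rotation vector about the tool's x, y, z in degrees. In form: [[[dx, dy, dz], [wx, wy, wz]], ...]. A call has 1 to 10 rows; each row shifts and turns the commanded pose from where the row before left it, along the tool's axes as they then stand; what a row does not reach is not made up. A row lasts 1/8 s, in which the tool goes at most 62.5 mm and 10.7 degrees, less where a joint would pass 70% of its speed; a pose out of reach is approached as far as the arm can. A call is refused whole if a number of a shift passes 1 or a number of a turn 10.7, either way. A call with a gripper value outside its range is refused whole. "grip" is the closure, from -1 (fully open) to 1 (shut), so that 0 is half open, set as the call begins (left out, the last holds). The fingers move at their own pace and stop on an object; "force" is the grip in N (left out, the last holds). Time passes only in rows, so rows that do not move let the fingers close. It gives the time, the measured TCP pose, the force and the opening at its end, in the units of the state.
- monitor.state(): the state, without advancing time (a new reading comes with each control period).
- vision.snapshot(name): name is "side" or "top"; returns (picture, depth): 400x640x3 uint8, red, green, blue; 400x640 float32, m along the optical axis (not along the pixel's ray), 0 where there is no reading.
- vision.camera_info(name): a dict with "intrinsics" (3x3 intrinsics, pixels), "extrinsics" (4x4, takes a point from world to camera coordinates). Camera axes: x right, y down, z forward; pixel columns grow to the right and rows downward; lengths in m; the calibration is good to about 2 mm. A picture is of the moment at which its call begins. camera_info takes no time and is no camera call.
- arm.sign_off(): hands the job in, once; it reports no verdict.
The state is a dict: "time": time; "q": joint angles; "dq": joint speeds; "tau": joint torques, N m; "position": TCP position; "tool_rot": TCP orientation; "ft_force": force on the tool from outside, world axes, zero at the start; "wrist_torque": the same for the moment, N m; "finger_gap": finger opening in m.
Only numpy, scipy, OpenCV 4.12 (cv2) and the standard library are available. Lean on these libraries where they do the work, as an engineer would, in place of code of your own. Each camera call takes 0.05 s, during which the arm holds its last target. There are 200 camera calls.

### The job

Lift the red-tipped lever of the blue sample file until the rings spring fully open, take the white card with the brass block off the two pins and lay it flat on the green pad, wholly on the pad and square to it (long side along long side), without dropping it. Then push the lever back down, firmly but without ramming it (no more than about 30 N), until it is fully home and the rings are shut, let go, and leave the other things on the bench where they are.

Things in the scene. Friction and masses are not known exactly. Their poses are not given: they have to be found in the camera images.
- file: sample file: blue board, fixed, 190 (x) by 230 (y) by 8 mm thick, with a steel lever-arch mechanism. Origin on the bench, z up; the board spans x -95 to 95, y -125 to 105 mm. The lever is at its -y end and points to +x when down
- pins (a point): half-way between the tops of the two steel pins, which are 6 mm thick and stand at y = +-40 mm from this point, tops 47 mm above the bench; axes as the file's
- arch_shaft (a point): middle of the shaft (along y, at (45, 0, 15) mm in the file's frame) of two 6 mm wire arches at y = +-40 mm. Shut, they curve over to the pin tops, 63 mm high, so the card cannot come off. They turn up and to +x by 0.75 rad per rad of lever; lever fully up, they stand wholly at x > 38 mm of the file, at most 77 mm high, clear of the card
- lever (a joint): rad: 0 down and level (rings shut), 1.2 fully up (open), hard stops at both. A spring pushes it away from 0.2 rad at about 0.8 N m/rad; friction 0.1 N m, damping 0.2 N m s/rad. Past about 0.38 it springs fully up by itself; let go at 0.1 to 0.35 it may stay, so press it right onto its stop. Closing takes about 10 N square to the lever at the tab when up, falling to almost nothing near the firm stop
- lever_pivot (a point): point on the lever's hinge line, at (30, -85, 36) mm in the file's frame; the hinge runs along the file's y between two steel cheeks (18 mm long, tops 42 mm above the bench, 36 mm apart over all); its axes are the file's
- lever_tab (a point): centre of the lever's red tab: 22 mm long, 22 wide (y), 12 thick, 85 mm from the hinge, on an arm 12 wide and 5 thick. x points outwards along the lever, y along the hinge, z out of its upper face. Lever down: it points to the file's +x, 36 mm above the bench, past the board's edge, free below and beside. Fully up, the upper face looks to the file's -x and a little up
- thumb_plate: black thumb plate on the upper face of the red tab, for pressing the lever: 20 (x) by 15 (y) by 4 mm thick; origin under its centre, 85 mm from the hinge and 6 mm above the tab's centre; its top is 10 mm above the tab's centre; cushioned by 1 mm at 20 N. At most 40 N may be put on it; axes as lever_tab's
- sample_mid (a point): centre of a brass block, 40 (x) by 24 (y) by 26 mm high, fixed on the middle of a white card 90 (x) by 150 (y) by 5 mm; about 0.28 kg in all. The point is 18 mm above the card's underside, the block's top 31 mm. At first the card lies on the board, axes as the file's, pins through its two 11 mm holes at (30, +-40) mm from the block; raise it straight by 42 mm to clear them
- pad: flat green pad, fixed, 130 (x) by 190 (y) by 6 mm thick; origin under its centre, on the bench. Lay the card on it, do not drop it
- spare_mid (a point): bystander: like the sample, but with a dark steel block; lies loose on the bench at the back; point at its block's centre
- oil: bystander: small amber oil bottle, 34 mm across, 62 mm tall, standing beyond the file's +x edge; origin under its centre
- brush: bystander: brush 150 mm long lying beyond the pad's +x edge; origin under its middle
- driver: bystander: screwdriver 150 mm long lying on the left
- jar: bystander: clear jar 56 mm across, 55 mm tall, on the right
- vise: bystander: round engraving vise, dark steel, 110 mm across, 62 mm tall, on the right
- cup: bystander: blue cup, 72 mm across, 85 mm tall, on the left
Things that resemble listed ones, but are neither listed nor needed, are in the scene too. What is shaped like the part that bears sample_mid but brown or orange is not meant.

How it is judged:
On the way, in this order (a step that is already met when the one before it is completed fails the run):
1. the lever is fully up and the rings open, with the card still on the pins (value of joint lever above 1.1 rad and horizontal distance between sample_mid and file below 0.045 m), for 0.2 s.
2. the card with the brass block lies flat, square and wholly on the green pad (x of sample_mid in the frame of pad between -0.022 and 0.022 m and y of sample_mid in the frame of pad between -0.022 and 0.022 m and z of sample_mid in the frame of pad below 0.029 m and angle between sample_mid's own z axis and vertical below 0.06 rad and angle between the y axis of sample_mid and the y axis of pad, either way round below 0.25 rad), for 0.2 s.
At the end, for the whole second after the job is handed in: The card with the brass block lies flat on the green pad, its centre within 22 mm of the pad's centre along each of the pad's axes and its long side within 0.25 rad of the pad's long side; the lever is fully down (below 0.05 rad), so the rings are shut (all of step 2 and value of joint lever below 0.05 rad); the robot touches nothing.
It fails at once if the lever is rammed (more than 40 N on its thumb plate) (contact force between anything else and thumb_plate above 40 N).
It fails at once if the card is dropped: it falls freely from more than about 3 cm above where it lies (height (world z) of sample_mid above 0.055 m and contact force between anything else and sample below 0.1 N).
It fails at once if a bystander is moved by more than 25 mm (distance of any of spare_mid, oil, brush, driver, jar, vise, cup from where it was at the start of the episode above 0.025 m).
It also fails if it takes over 64 s, if anything falls off the work surface, if the arm or the gripper's body presses on something with over 40 N, if the wrist force passes 120 N, or if a joint passes its speed limit or range.

## Working session

There is one attempt and no reset: what is moved stays moved. The work goes in short steps, Python scripts to look and compute and a tool call to move; the robot and the scene stay as the last step left them, time stands still between calls to the robot, and variables do not carry over. Pictures are saved under pics/ and viewed, about 8 in all and at most 12, crops included, and the job is handed in when it is done.

Besides the shell and the picture viewer there is one more tool, called after "Call:" by a JSON object that holds its "api" and its "payload". play_rows: Moves the arm, as the interface text tells. Its arguments: {"type":"object","properties":{"commands":{"type":"array"},"grip":{"type":"number"},"force":{"type":"number"}},"required":["commands"]}

```bash
mkdir -p pics; ls
cat > h.py <<'E'
import numpy as np, cv2
from rig import monitor, vision, arm
def snap(n,tag):
    im,d=vision.snapshot(n); cv2.imwrite(f'pics/{tag}.png',im[:,:,::-1]); np.savez(f'{tag}.npz',im=im,d=d); return im,d
def pts(n,d):
    c=vision.camera_info(n);K=np.array(c['intrinsics']);E=np.array(c['extrinsics'])
    v,u=np.mgrid[:d.shape[0],:d.shape[1]]
    P=np.stack([(u-K[0,2])/K[0,0]*d,(v-K[1,2])/K[1,1]*d,d],-1)
    return (P-E[:3,3])@E[:3,:3]
E
python3 - <<'E'
from h import *
for n in('top','side'): 
    snap(n,n+'0'); c=vision.camera_info(n); print(n,np.round(c['intrinsics'],1).tolist(),np.round(c['extrinsics'],3).tolist())
s=monitor.state(); print({k:np.round(v,3).tolist() for k,v in s.items()}, arm.hold_point_z)
a=cv2.imread('pics/top0.png')
E
```

```text
pics
top [[421.9, 0.0, 315.7], [0.0, 421.9, 200.6], [0.0, 0.0, 1.0]] [[0.027, -1.0, -0.016, -0.024], [-0.998, -0.026, -0.055, 0.519], [0.055, 0.017, -0.998, 1.356], [0.0, 0.0, 0.0, 1.0]]
side [[516.1, 0.0, 318.1], [0.0, 516.1, 195.0], [0.0, 0.0, 1.0]] [[0.974, -0.226, -0.014, -0.522], [-0.162, -0.651, -0.742, 0.109], [0.158, 0.725, -0.67, 1.435], [0.0, 0.0, 0.0, 1.0]]
{'time': 0.1, 'q': [1.036, 0.207, 1.543, 0.0, 1.393, -0.151], 'dq': [-0.0, -0.002, -0.003, 0.001, 0.0, -0.0], 'tau': [-0.001, -38.41, -29.255, -0.0, 0.005, -0.0], 'position': [0.215, 0.533, 0.23], 'tool_rot': [0.191, 0.982, -0.001, -0.0], 'ft_force': [-0.444, 0.12, -0.433], 'wrist_torque': [-0.047, -0.066, 0.0], 'finger_gap': 0.085} -0.0187
```

View pics/top0.png

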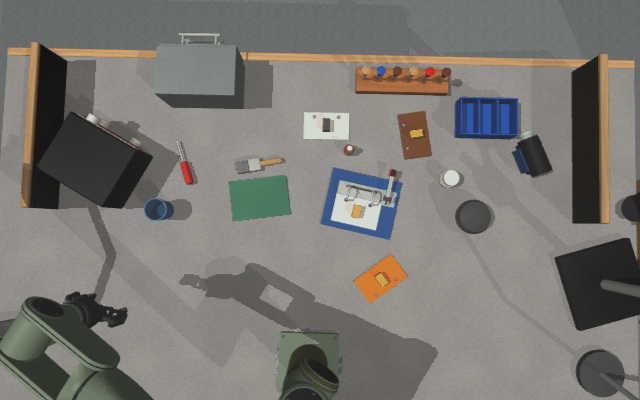

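View pics/side0.png

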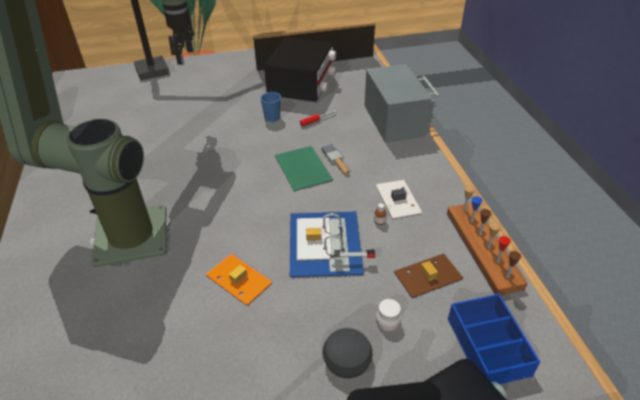

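The top view shows the file at about (362,204) with the lever's red tab at (392,174) pointing up (+x), the pad at (260,198), the brush at (260,163) and the oil bottle at (350,149). The side view agrees. Next I measure the positions.

```bash
cat >> h.py <<'E'
def ray(n,u,v,z):
    c=vision.camera_info(n);K=np.array(c['intrinsics']);E=np.array(c['extrinsics']);R=E[:3,:3]
    o=-R.T@E[:3,3]; r=R.T@np.linalg.inv(K)@[u,v,1]; return o+r*(z-o[2])/r[2]
def blob(im,lo,hi,box):
    h=cv2.cvtColor(im,cv2.COLOR_RGB2HSV); m=cv2.inRange(h,lo,hi); k=np.zeros_like(m); x0,y0,x1,y1=box; k[y0:y1,x0:x1]=m[y0:y1,x0:x1]
    return k
def rect(n,m,z):
    cs=cv2.findContours(m,cv2.RETR_EXTERNAL,cv2.CHAIN_APPROX_NONE)[0]; c=max(cs,key=cv2.contourArea)
    p=np.array([ray(n,u,v,z)[:2] for u,v in c[:,0]]); return p,cv2.minAreaRect((p*1000).astype(np.float32))
E
python3 - <<'E'
from h import *
for n,bf,bp,bb,bt in(('top',(310,160,410,245),(222,170,300,228),(345,200,370,222),(384,165,402,184)),('side',(280,205,375,285),(270,140,335,192),(300,222,325,243),(360,245,380,262))):
    z=np.load(n+'0.npz');im,d=z['im'],z['d'];P=pts(n,d)
    for nm,m,h in(('file',blob(im,(100,120,60),(125,255,255),bf),.008),('pad',blob(im,(65,60,30),(95,255,255),bp),.006),('brass',blob(im,(12,110,100),(32,255,255),bb),.039)):
        if nm=='file': m=cv2.morphologyEx(m,cv2.MORPH_OPEN,np.ones((2,2)))
        p,r=rect(n,m,h); print(n,nm,np.round(r[0],1),np.round(r[1],1),round(r[2],1),(m>0).sum())
    m=blob(im,(0,120,50),(8,255,255),bt)|blob(im,(172,120,50),(180,255,255),bt)
    v,u=np.nonzero(m); print(n,'tab',u.mean(),v.mean(),len(u),ray(n,u.mean(),v.mean(),.038).round(4), P[m>0].mean(0).round(4), P[m>0].min(0).round(3),P[m>0].max(0).round(3))
    cv2.imwrite(f'pics/{n}crop.png',cv2.resize(im[bf[1]-25:bf[3],bf[0]:bf[2]][:,:,::-1],None,fx=4,fy=4,interpolation=cv2.INTER_CUBIC))
a=cv2.imread('pics/topcrop.png');b=cv2.imread('pics/sidecrop.png');H=max(a.shape[0],b.shape[0])
f=lambda i:cv2.copyMakeBorder(i,0,H-i.shape[0],0,0,cv2.BORDER_CONSTANT)
cv2.imwrite('pics/crop.png',np.hstack([f(a),f(b)]))
E
```

```text
top file [ 513.1 -160.2] [226.9 187.1] 78.7 1716
top pad [524.9 176.1] [128.3 187.9] 8.5 2241
top brass [ 488.7 -140. ] [23.1 37.8] 77.5 88
top tab 391.6666666666667 172.72222222222223 18 [ 0.6138 -0.2503  0.038 ] [ 0.6132 -0.2495  0.0427] [ 0.603 -0.263  0.038] [ 0.625 -0.241  0.048]
side file [ 517.  -168.6] [226.1 185. ] 78.6 1666
side pad [524.  167.8] [127.7 189.1] 8.5 1511
side brass [ 484.7 -154.9] [40.5 34.9] 76.9 149
side tab 370.75 255.46428571428572 28 [ 0.6123 -0.2649  0.038 ] [ 0.6014 -0.2935  0.0727] [ 0.298 -1.087  0.028] [ 0.621 -0.259  1.036]
```

View pics/crop.png

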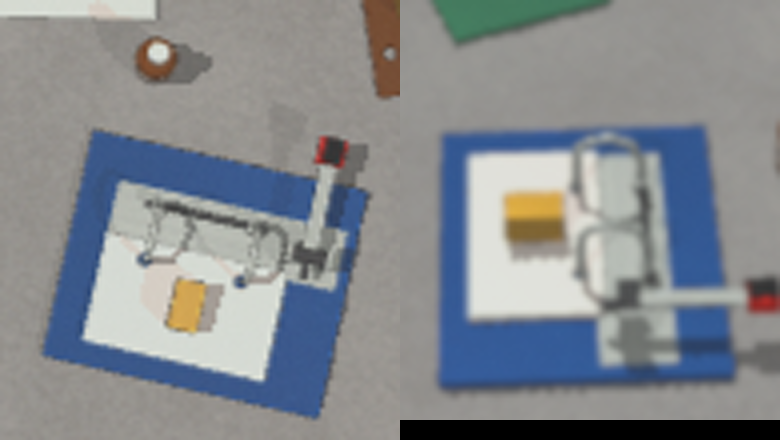

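The crops show the card's brass block, the shut arches, and the lever level and pointing roughly +x (file yaw about −11°). The two cameras differ by 8 mm in y, so I'll check them against the known base and depth.

Run:
```python
from h import *
for n in('top','side'):
    z=np.load(n+'0.npz');im,d=z['im'],z['d'];P=pts(n,d);Z=P[...,2]
    g=(abs(P[...,0]-.5)<.35)&(abs(P[...,1])<.5)&(d>0)&(abs(Z)<.03)
    A=np.c_[P[g][:,:2],np.ones(g.sum())];print(n,'bench fit',np.linalg.lstsq(A,Z[g],rcond=None)[0].round(4),np.median(Z[g]).round(4))
    # gripper blob near TCP
    k=(abs(P[...,0]-.215)<.12)&(abs(P[...,1]-.533)<.12)&(Z>.2)&(Z<.32)&(d>0)
    print('grip',k.sum(), P[k].min(0).round(3) if k.any() else 0,P[k].max(0).round(3) if k.any() else 0)
    # robot base: points above bench near origin
    k=(abs(P[...,0])<.15)&(abs(P[...,1])<.15)&(Z>.006)&(Z<.05)&(d>0)
    if k.any(): print('base',k.sum(),np.percentile(P[k],[1,99],axis=0).round(3).tolist())
    # cup, jar, oil, vise: tops
    for nm,(x,y),r in(('oil',(.65,-.12),.04),('cup',(.49,.5),.06),('jar',(.58,-.42),.05),('vise',(.47,-.5),.08)):
        k=(np.hypot(P[...,0]-x,P[...,1]-y)<r+.03)&(Z>.02)&(Z<.12)&(d>0)
        print(nm,k.sum(),P[k].mean(0).round(3),np.percentile(P[k],[2,98],axis=0).round(3).tolist())
    for nm,m in(('pad',blob(im,(65,60,30),(95,255,255),(222,140,335,228))),):
        print(nm,np.median(P[m>0],axis=0).round(4),np.percentile(P[m>0],[1,99],axis=0).round(3).tolist())
    print(ray(n,*( (308.5,365) if n=='top' else (130,238)),0.02))
```

```text
top bench fit [ 0.0027 -0.0005  0.0006] 0.0012
grip 301 [0.177 0.461 0.244] [0.254 0.598 0.32 ]
base 1796 [[-0.088, -0.134, 0.006], [0.121, 0.128, 0.045]]
oil 96 [ 0.684 -0.11   0.044] [[0.671, -0.125, 0.021], [0.7, -0.096, 0.066]]
cup 396 [0.477 0.49  0.062] [[0.445, 0.452, 0.022], [0.508, 0.519, 0.089]]
jar 277 [ 0.598 -0.43   0.049] [[0.551, -0.46, 0.022], [0.625, -0.407, 0.06]]
vise 947 [ 0.481 -0.501  0.057] [[0.432, -0.55, 0.036], [0.529, -0.457, 0.067]]
pad [0.5247 0.1754 0.0066] [[0.454, 0.08, 0.0], [0.594, 0.27, 0.014]]
[-0.00245058 -0.0012789   0.02      ]
side bench fit [ 0.0039 -0.001  -0.0011] -0.0002
grip 387 [0.178 0.452 0.241] [0.256 0.596 0.32 ]
base 2350 [[-0.092, -0.099, 0.006], [0.097, 0.088, 0.048]]
oil 156 [ 0.686 -0.121  0.041] [[0.672, -0.133, 0.023], [0.702, -0.107, 0.064]]
cup 435 [0.477 0.476 0.06 ] [[0.445, 0.446, 0.022], [0.508, 0.52, 0.086]]
jar 539 [ 0.599 -0.444  0.046] [[0.577, -0.463, 0.022], [0.625, -0.416, 0.058]]
vise 1928 [ 0.479 -0.524  0.054] [[0.433, -0.564, 0.029], [0.527, -0.472, 0.064]]
pad [0.5234 0.1632 0.0048] [[0.454, 0.075, -0.001], [0.592, 0.263, 0.011]]
[ 0.00473881 -0.03515188  0.02      ]
```

Call:
{"api": "play_rows", "payload": {"commands": [[[0, 0, 0], [0, 0, -10.7]], [[-0.77, -1, 0], [0, 0, 0]], [[-0.77, -1, 0], [0, 0, 0]], [[-0.77, -1, 0], [0, 0, 0]], [[-0.77, -1, 0], [0, 0, 0]], [[-0.77, -1, 0], [0, 0, 0]], [[-0.77, -1, 0], [0, 0, 0]], [[-0.77, -1, 0], [0, 0, 0]], [[-0.77, -1, 0], [0, 0, 0]], [[-0.77, -1, 0], [0, 0, 0]]], "grip": -1, "force": 30}}

```text
time: 1.35
position: [0.3412, 0.2775, 0.2309]
tool_rot: [0.098, 0.995, -0.0, -0.0]
ft_force: [0.5, 0.4, 0.5]
finger_gap: 0.0855
```

Call:
{"api": "play_rows", "payload": {"commands": [[[-0.77, -1, 0], [0, 0, 0]], [[-0.77, -1, 0], [0, 0, 0]], [[-0.77, -1, 0], [0, 0, 0]], [[-0.77, -1, 0], [0, 0, 0]], [[-0.77, -1, 0], [0, 0, 0]], [[-0.77, -1, 0], [0, 0, 0]], [[-0.77, -1, 0], [0, 0, 0]], [[-0.77, -1, 0], [0, 0, 0]], [[-0.77, -1, 0], [0, 0, 0]], [[-0.77, -1, 0], [0, 0, 0]]]}}

```text
time: 2.6
position: [0.481, -0.0052, 0.2308]
tool_rot: [0.098, 0.995, 0.0, -0.0]
ft_force: [0.4, 0.4, 1.0]
finger_gap: 0.0852
```

Call:
{"api": "play_rows", "payload": {"commands": [[[-0.8, -1, 0], [0, 0, 0]], [[-0.8, -1, 0], [0, 0, 0]], [[-0.8, -1, 0], [0, 0, 0]], [[-0.8, -1, 0], [0, 0, 0]], [[-0.8, -1, 0], [0, 0, 0]], [[-0.8, -1, 0], [0, 0, 0]], [[-0.8, -1, 0], [0, 0, 0]], [[-0.8, -1, 0], [0, 0, 0]], [[-0.77, -0.8, 0], [0, 0, 0]], [[0, 0, 0], [0, 0, 0]]]}}

```text
time: 3.85
position: [0.6137, -0.2565, 0.2301]
tool_rot: [0.099, 0.995, 0.0, -0.001]
ft_force: [0.8, 0.5, 0.4]
finger_gap: 0.0849
```

Call:
{"api": "play_rows", "payload": {"commands": [[[0, 0, 1], [0, 0, 0]], [[0, 0, 1], [0, 0, 0]], [[0, 0, 1], [0, 0, 0]], [[0, 0, 1], [0, 0, 0]], [[0, 0, 1], [0, 0, 0]], [[0, 0, 0.4], [0, 0, 0]], [[0, 0, 0], [0, 0, 0]]]}}

```text
time: 4.72
position: [0.6129, -0.2541, 0.0955]
tool_rot: [0.098, 0.995, 0.001, -0.001]
ft_force: [-0.4, -0.0, -0.1]
finger_gap: 0.0853
```

Run:
```python
from h import *
s=monitor.state();print(s['position'])
for n in('top','side'):
    im,d=snap(n,n+'1'); c=vision.camera_info(n);K=np.array(c['intrinsics']);E=np.array(c['extrinsics'])
    p=np.append(s['position'],1); q=K@(E@p)[:3]; u,v=q[:2]/q[2]; print(n,'tcp px',u,v)
    q=K@(E@np.array([.6112,-.2563,.036,1]))[:3]; print('tab px',q[:2]/q[2])
    x,y=int(u)-50,int(v)-50; i=im[y:y+100,x:x+100,::-1]; cv2.imwrite(f'pics/c_{n}.png',cv2.resize(i,None,fx=4,fy=4,interpolation=cv2.INTER_CUBIC)); print(x,y)
cv2.imwrite('pics/crop1.png',np.hstack([cv2.imread(f'pics/c_{n}.png') for n in('top','side')]))
```

```text
[ 0.61293306 -0.25410241  0.09551434]
top tcp px 396.0106542325373 170.763540542501
tab px [393.4460823  173.66557214]
346 120
side tcp px 370.9363459095006 236.91273984956035
tab px [369.28648813 253.60380677]
320 186
```

View pics/crop1.png

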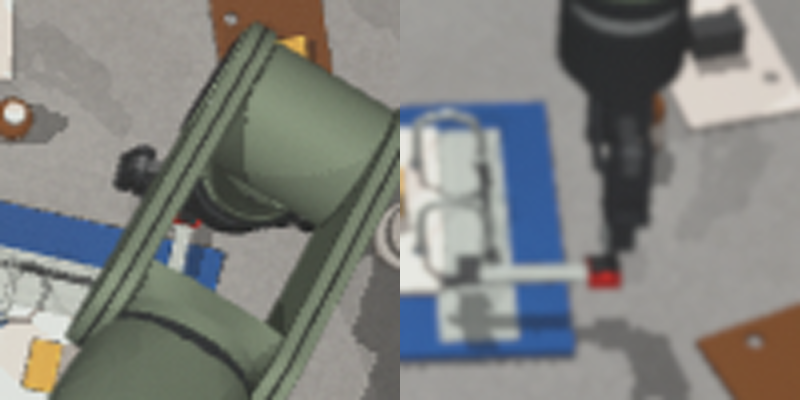

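The side crop shows the red tab at about (371,254), right below the finger plane, which agrees with the prediction to within 2 px. I'll descend and grip.

Call:
{"api": "play_rows", "payload": {"commands": [[[0, 0, 0.8], [0, 0, 0]], [[0, 0, 0.8], [0, 0, 0]], [[0, 0, 0.8], [0, 0, 0]], [[0, 0, 0.6], [0, 0, 0]], [[0, 0, 0], [0, 0, 0]]]}}

```text
time: 5.45
position: [0.6121, -0.2542, 0.0186]
tool_rot: [0.098, 0.995, 0.001, -0.002]
ft_force: [0.3, 0.9, 0.6]
finger_gap: 0.0855
```

Call:
{"api": "play_rows", "payload": {"commands": [[[0, 0, 0], [0, 0, 0]], [[0, 0, 0], [0, 0, 0]], [[0, 0, 0], [0, 0, 0]], [[0, 0, 0], [0, 0, 0]], [[0, 0, 0], [0, 0, 0]], [[0, 0, 0], [0, 0, 0]]], "grip": 1, "force": 25}}

```text
time: 6.2
position: [0.6146, -0.2536, 0.0224]
tool_rot: [0.098, 0.995, 0.001, 0.001]
ft_force: [0.8, 4.8, 4.1]
finger_gap: 0.0215
```

Call:
{"api": "play_rows", "payload": {"commands": [[[0.02, 0, -0.34], [0, 0, 0]], [[0.05, 0, -0.34], [0, 0, 0]], [[0.08, 0, -0.33], [0, 0, 0]], [[0.12, 0, -0.32], [0, 0, 0]], [[0.15, 0, -0.31], [0, 0, 0]], [[0.18, 0, -0.29], [0, 0, 0]], [[0.21, 0, -0.27], [0, 0, 0]]]}}

```text
time: 7.08
position: [0.593, -0.2493, 0.0759]
tool_rot: [0.098, 0.995, 0.001, -0.001]
ft_force: [1.0, 6.1, -2.1]
finger_gap: 0.0212
```

Call:
{"api": "play_rows", "payload": {"commands": [[[0.23, 0, -0.25], [0, 0, 0]], [[0.26, 0, -0.22], [0, 0, 0]], [[0.28, 0, -0.2], [0, 0, 0]], [[0.3, 0, -0.17], [0, 0, 0]], [[0.31, 0, -0.14], [0, 0, 0]], [[0, 0, 0], [0, 0, 0]]]}}

```text
time: 7.82
position: [0.5579, -0.2423, 0.1013]
tool_rot: [0.098, 0.995, 0.002, -0.002]
ft_force: [-4.2, 7.0, 3.9]
finger_gap: 0.0209
```

Call:
{"api": "play_rows", "payload": {"commands": [[[0, 0, 0], [0, 0, 0]], [[0, 0, 0], [0, 0, 0]], [[0, 0, 0], [0, 0, 0]], [[0, 0, -0.6], [0, 0, 0]], [[0, 0, -1], [0, 0, 0]], [[0, 0, -1], [0, 0, 0]], [[0, 0, -1], [0, 0, 0]], [[0, 0, -0.6], [0, 0, 0]], [[-1, -1, 0], [0, 0, 0]], [[-1, -1, 0], [0, 0, 0]]], "grip": -1}}

```text
time: 9.07
position: [0.5999, -0.3037, 0.2068]
tool_rot: [0.098, 0.995, -0.0, 0.0]
ft_force: [-0.3, -0.5, 1.2]
finger_gap: 0.0855
```

Run:
```python
from h import *
print(monitor.state()['position'])
C=[]
for n,b in(('top',(320,150,420,250)),('side',(280,190,380,290))):
    im,d=snap(n,n+'2'); C.append(cv2.resize(im[b[1]:b[3],b[0]:b[2],::-1],None,fx=4,fy=4,interpolation=cv2.INTER_CUBIC))
    m=blob(im,(12,110,100),(32,255,255),(340,195,375,225) if n=='top' else (300,222,325,243))
    p,r=rect(n,m,.039); print(n,[np.round(x,1) for x in r],ray(n,*np.argwhere(m>0).mean(0)[::-1],.039).round(4))
    m=blob(im,(0,0,200),(180,40,255),(325,190,385,240))
cv2.imwrite('pics/crop2.png',np.hstack(C))
```

```text
[ 0.59986747 -0.30366229  0.20682318]
top [array([ 488.4, -139.9]), array([23.1, 38.6]), np.float64(77.3)] [ 0.4884 -0.1398  0.039 ]
side [array([ 486. , -155.2]), array([40.4, 32.2]), np.float64(76.9)] [ 0.4862 -0.1566  0.039 ]
```

View pics/crop2.png

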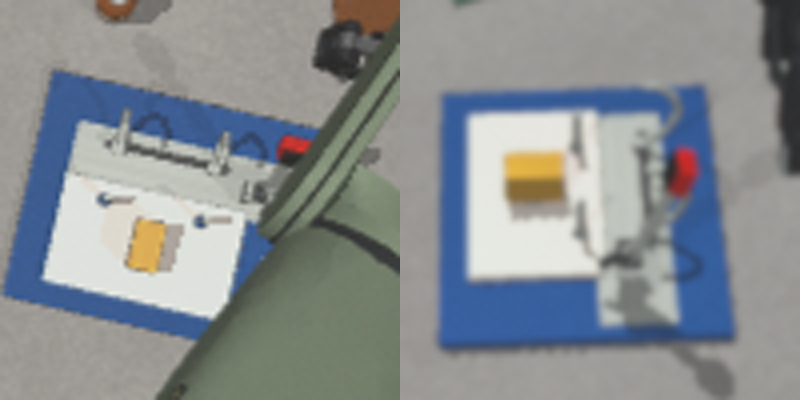

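The pictures show the lever up (red tab at about (394,187) in the top view) and the arches standing back clear. The card is still on its pins, block at about (357,211). Next I move above the block.

Call:
{"api": "play_rows", "payload": {"commands": [[[0.94, 0.92, 0], [0, 0, 0]], [[0.94, 0.92, 0], [0, 0, 0]], [[0.94, 0.92, 0], [0, 0, 0]], [[0.94, 0.92, 0], [0, 0, 0]], [[0.94, 0.92, 0], [0, 0, 0]], [[0.94, 0.92, 0], [0, 0, 0]], [[0, 0, 1], [0, 0, 0]], [[0, 0, 1], [0, 0, 0]], [[0, 0, 1], [0, 0, 0]], [[0, 0, 1], [0, 0, 0]]]}}

```text
time: 10.42
position: [0.4875, -0.1397, 0.1053]
tool_rot: [0.098, 0.995, 0.0, -0.0]
ft_force: [-0.4, 0.2, -0.7]
finger_gap: 0.0851
```

Call:
{"api": "play_rows", "payload": {"commands": [[[0, 0, 1], [0, 0, 0]], [[0, 0, 0], [0, 0, 0]], [[0, 0, 0], [0, 0, 0]]]}}

```text
time: 10.8
position: [0.4884, -0.1403, 0.0817]
tool_rot: [0.098, 0.995, -0.0, 0.001]
ft_force: [0.4, -0.5, 1.1]
finger_gap: 0.0852
```

Run:
```python
from h import *
s=monitor.state();print(s['position'],s['tool_rot'])
print('pins mid',ray('top',358.2,202.6,.047),ray('top',346.2,200,.047),ray('top',370,205.2,.047))
im,d=snap('side','side3'); b=(270,180,390,290); cv2.imwrite('pics/crop3.png',cv2.resize(im[b[1]:b[3],b[0]:b[2],::-1],None,fx=4,fy=4,interpolation=cv2.INTER_CUBIC))
```

```text
[ 0.48841954 -0.14031758  0.081717  ] [ 9.82831110e-02  9.95158338e-01 -1.86844006e-04  5.27582076e-04]
pins mid [ 0.51500444 -0.14488904  0.047     ] [ 0.5222386  -0.10678266  0.047     ] [ 0.50776488 -0.18230443  0.047     ]
```

View pics/crop3.png

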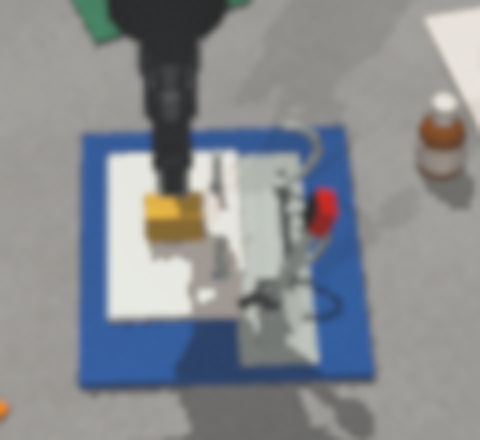

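The gripper is centred over the block (the finger at column 172 of the crop, the block at 145–204), and the pins sit where I predicted to within 3 mm.

Call:
{"api": "play_rows", "payload": {"commands": [[[0, 0, 0.8], [0, 0, 0]], [[0, 0, 0.8], [0, 0, 0]], [[0, 0, 0.6], [0, 0, 0]], [[0, 0, 0.33], [0, 0, 0]], [[0, 0, 0], [0, 0, 0]]]}}

```text
time: 11.48
position: [0.4879, -0.1402, 0.0173]
tool_rot: [0.098, 0.995, 0.0, -0.0]
ft_force: [-0.3, 0.2, 0.0]
finger_gap: 0.0853
```

Call:
{"api": "play_rows", "payload": {"commands": [[[0, 0, 0], [0, 0, 0]], [[0, 0, 0], [0, 0, 0]], [[0, 0, 0], [0, 0, 0]], [[0, 0, 0], [0, 0, 0]], [[0, 0, 0], [0, 0, 0]], [[0, 0, 0], [0, 0, 0]]], "grip": 1, "force": 50}}

```text
time: 12.22
position: [0.4885, -0.1407, 0.0181]
tool_rot: [0.098, 0.995, -0.0, 0.001]
ft_force: [-0.7, -1.9, 4.8]
finger_gap: 0.0231
```

Call:
{"api": "play_rows", "payload": {"commands": [[[0, 0, -0.2], [0, 0, 0]], [[0, 0, -0.4], [0, 0, 0]], [[0, 0, -0.4], [0, 0, 0]], [[0, 0, -0.4], [0, 0, 0]], [[0, 0, -0.4], [0, 0, 0]], [[0, 0, -0.4], [0, 0, 0]], [[0, 0, -0.5], [0, 0, 0]], [[0, 0, -0.5], [0, 0, 0]], [[0, 0, -0.5], [0, 0, 0]], [[0, 0, 0], [0, 0, 0]]]}}

```text
time: 13.48
position: [0.4892, -0.1408, 0.1116]
tool_rot: [0.098, 0.995, -0.001, 0.002]
ft_force: [0.4, -0.8, -3.0]
finger_gap: 0.0231
```

Call:
{"api": "play_rows", "payload": {"commands": [[[0.08, 0.6, 0], [0, 0, 0]], [[0.08, 1, 0], [0, 0, 0]], [[0.08, 1, 0], [0, 0, 0]], [[0.08, 1, 0], [0, 0, 0]], [[0.08, 1, 0], [0, 0, 0]], [[0.08, 1, 0], [0, 0, 0]], [[0.08, 1, 0], [0, 0, 0]], [[0.08, 1, 0], [0, 0, 0]], [[0.08, 1, 0], [0, 0, 0]], [[0.08, 1, 0], [0, 0, 0]]]}}

```text
time: 14.72
position: [0.5141, 0.1008, 0.109]
tool_rot: [0.098, 0.995, 0.0, -0.001]
ft_force: [1.0, 0.2, -3.1]
finger_gap: 0.0228
```

Call:
{"api": "play_rows", "payload": {"commands": [[[0.08, 1, 0], [0, 0, 0]], [[0.08, 1, 0], [0, 0, 0]], [[0.08, 0.7, 0], [0, 0, 0]], [[0.03, 0.4, 0], [0, 0, 0]], [[0, 0, 0], [0, 0, -5]], [[0, 0, 0], [0, 0, -5]], [[0, 0, 0], [0, 0, -5]], [[0, 0, 0], [0, 0, -4.8]], [[0, 0, 0], [0, 0, 0]], [[0, 0, 0], [0, 0, 0]]]}}

```text
time: 15.98
position: [0.5238, 0.1762, 0.1099]
tool_rot: [-0.073, 0.997, -0.0, -0.0]
ft_force: [-0.2, 0.2, -4.1]
finger_gap: 0.0229
```

Run:
```python
from h import *
from scipy.spatial.transform import Rotation as R
s=monitor.state();p=np.array(s['position']);M=R.from_quat(s['tool_rot']).as_matrix();print(p.round(4),M.round(3).tolist(),s['ft_force'],s['finger_gap'])
print('yaw tool y-90',np.degrees(np.arctan2(M[1,1],M[0,1]))-90,'to go (units)',(M.T@(np.array([.525,.1755,p[2]])-p)/.025).round(3))
im,d=snap('side','side4'); b=(230,100,360,210); cv2.imwrite('pics/crop4.png',cv2.resize(im[b[1]:b[3],b[0]:b[2],::-1],None,fx=4,fy=4,interpolation=cv2.INTER_CUBIC))
```

```text
[0.5238 0.1762 0.1099] [[-0.989, -0.147, -0.0], [-0.147, 0.989, -0.0], [0.0, -0.0, -1.0]] [-0.2295923   0.19293581 -4.14950141] 0.02291100220034596
yaw tool y-90 8.426697568454614 to go (units) [-0.044 -0.034 -0.   ]
```

View pics/crop4.png

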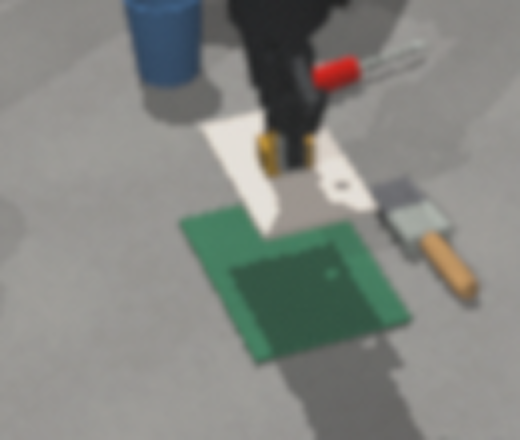

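The card is held level, parallel to the pad and above its centre. I'll lower it.

Call:
{"api": "play_rows", "payload": {"commands": [[[0, 0, 0.6], [0, 0, 0]], [[0, 0, 0.7], [0, 0, 0]], [[0, 0, 0.7], [0, 0, 0]], [[0, 0, 0.6], [0, 0, 0]], [[0, 0, 0.5], [0, 0, 0]], [[0, 0, 0.3], [0, 0, 0]], [[0, 0, 0.15], [0, 0, 0]], [[0, 0, 0.12], [0, 0, 0]], [[0, 0, 0.08], [0, 0, 0]], [[0, 0, 0], [0, 0, 0]]]}}

```text
time: 17.27
position: [0.5241, 0.1764, 0.0165]
tool_rot: [-0.074, 0.997, 0.0, 0.0]
ft_force: [-0.1, 1.0, -3.6]
finger_gap: 0.023
```

Call:
{"api": "play_rows", "payload": {"commands": [[[0, 0, 0.06], [0, 0, 0]], [[0, 0, 0], [0, 0, 0]]]}}

```text
time: 17.52
position: [0.5243, 0.1764, 0.0161]
tool_rot: [-0.074, 0.997, -0.0, 0.0]
ft_force: [-3.0, -1.1, 5.1]
finger_gap: 0.0229
```

Call:
{"api": "play_rows", "payload": {"commands": [[[0, 0, 0.06], [0, 0, 0]], [[0, 0, 0], [0, 0, 0]]]}}

```text
time: 17.77
position: [0.5243, 0.1764, 0.0161]
tool_rot: [-0.074, 0.997, -0.0, 0.0]
ft_force: [-7.9, -1.9, 15.4]
finger_gap: 0.0227
```

Call:
{"api": "play_rows", "payload": {"commands": [[[0, 0, -0.06], [0, 0, 0]], [[0, 0, 0], [0, 0, 0]], [[0, 0, 0], [0, 0, 0]], [[0, 0, 0], [0, 0, 0]], [[0, 0, -0.4], [0, 0, 0]], [[0, 0, -1], [0, 0, 0]], [[0, 0, -1], [0, 0, 0]], [[0, 0, -1], [0, 0, 0]], [[0, 0, -1], [0, 0, 0]], [[0, 0, -1], [0, 0, 0]]], "grip": -1}}

```text
time: 19.02
position: [0.524, 0.1764, 0.1513]
tool_rot: [-0.074, 0.997, 0.0, 0.0]
ft_force: [-0.3, -0.1, 0.2]
finger_gap: 0.085
```

Call:
{"api": "play_rows", "payload": {"commands": [[[0, 0, -0.8], [0, 0, 5]], [[0, 0, -0.8], [0, 0, 5]], [[0, 0, -0.8], [0, 0, 5]], [[0, 0, 0], [0, 0, 4.8]], [[-0.27, -0.7, 0], [0, 0, 0]], [[-0.27, -1, 0], [0, 0, 0]], [[-0.27, -1, 0], [0, 0, 0]], [[-0.27, -1, 0], [0, 0, 0]], [[-0.27, -1, 0], [0, 0, 0]], [[-0.27, -1, 0], [0, 0, 0]]]}}

```text
time: 20.27
position: [0.5353, 0.0266, 0.2095]
tool_rot: [0.098, 0.995, -0.0, -0.0]
ft_force: [0.8, -0.3, -0.2]
finger_gap: 0.0855
```

Call:
{"api": "play_rows", "payload": {"commands": [[[-0.27, -1, 0], [0, 0, 0]], [[-0.27, -1, 0], [0, 0, 0]], [[-0.27, -1, 0], [0, 0, 0]], [[-0.27, -1, 0], [0, 0, 0]], [[-0.27, -1, 0], [0, 0, 0]], [[-0.27, -1, 0], [0, 0, 0]], [[-0.27, -1, 0], [0, 0, 0]], [[-0.27, -1, 0], [0, 0, 0]], [[-0.27, -1, 0], [0, 0, 0]], [[-0.27, -1, 0], [0, 0, 0]]]}}

```text
time: 21.52
position: [0.5522, -0.2316, 0.2095]
tool_rot: [0.098, 0.995, 0.0, -0.0]
ft_force: [0.2, 0.1, 0.3]
finger_gap: 0.0853
```

Call:
{"api": "play_rows", "payload": {"commands": [[[-0.27, -0.5, 0], [0, 0, 0]], [[0, 0, 0], [0, 0, 0]], [[0, 0, 0], [0, 0, 0]]]}}

```text
time: 21.9
position: [0.5571, -0.2426, 0.2096]
tool_rot: [0.098, 0.995, 0.0, -0.0]
ft_force: [-0.1, 0.7, -0.5]
finger_gap: 0.0854
```

Run:
```python
from h import *
from scipy.spatial.transform import Rotation as R
s=monitor.state();p=np.array(s['position']);M=R.from_quat(s['tool_rot']).as_matrix();print(p.round(4),'to go',(M.T@(np.array([.5579,-.2423,.1013])-p)/.025).round(3))
C=[]
for n,b in(('top',(215,160,315,240)),('side',(290,200,390,280))):
    im,d=snap(n,n+'5'); C.append(cv2.resize(im[b[1]:b[3],b[0]:b[2],::-1],None,fx=4,fy=4,interpolation=cv2.INTER_CUBIC))
    if n=='top':
        pm=blob(im,(65,60,30),(95,255,255),(222,160,300,228))
        P=pts(n,d); m=blob(im,(0,0,150),(180,50,255),(222,170,300,228)); br=blob(im,(12,110,100),(32,255,255),(222,170,300,228))
        for nm,k,z in(('card',cv2.morphologyEx(m,cv2.MORPH_CLOSE,np.ones((7,7))),.011),('brass',br,.037),('pad',pm,.006)):
            q,r=rect(n,k,z); print(nm,[np.round(x,1) for x in r])
cv2.imwrite('pics/crop5.png',np.hstack(C))
```

```text
[ 0.5571 -0.2426  0.2096] to go [-0.032  0.014  4.332]
card [array([522.3, 171.3]), array([186.6, 253.1]), np.float64(1.6)]
brass [array([524.5, 175.7]), array([39. , 24.4]), np.float64(8.3)]
pad [array([524.9, 176.1]), array([128.1, 188. ]), np.float64(8.5)]
```

View pics/crop5.png

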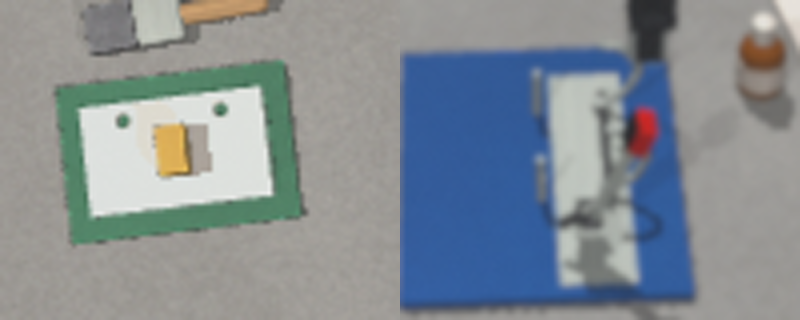

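The card lies centred and square on the pad (block 0.5 mm from the pad's centre, angles 8.3° against 8.5°). The lever is up and the pins are free. Now I take hold of the tab again.

Call:
{"api": "play_rows", "payload": {"commands": [[[0, 0, 1], [0, 0, 0]], [[0, 0, 1], [0, 0, 0]], [[0, 0, 1], [0, 0, 0]], [[0, 0, 0.8], [0, 0, 0]], [[0, 0, 0.5], [0, 0, 0]], [[0, 0, 0], [0, 0, 0]]]}}

```text
time: 22.75
position: [0.5566, -0.2427, 0.1013]
tool_rot: [0.098, 0.995, 0.0, -0.001]
ft_force: [0.9, -0.7, 0.8]
finger_gap: 0.0853
```

Call:
{"api": "play_rows", "payload": {"commands": [[[0, 0, 0], [0, 0, 0]], [[0, 0, 0], [0, 0, 0]], [[0, 0, 0], [0, 0, 0]], [[0, 0, 0], [0, 0, 0]], [[0, 0, 0], [0, 0, 0]], [[0, 0, 0], [0, 0, 0]]], "grip": 1, "force": 40}}

```text
time: 23.5
position: [0.5578, -0.2423, 0.1032]
tool_rot: [0.098, 0.995, 0.001, 0.001]
ft_force: [-0.7, 5.1, 6.0]
finger_gap: 0.0209
```

Now the reverse arc, slowly.

Call:
{"api": "play_rows", "payload": {"commands": [[[-0.31, 0, 0.14], [0, 0, 0]], [[-0.3, 0, 0.17], [0, 0, 0]], [[-0.28, 0, 0.2], [0, 0, 0]], [[-0.26, 0, 0.22], [0, 0, 0]], [[-0.23, 0, 0.25], [0, 0, 0]], [[-0.21, 0, 0.27], [0, 0, 0]]]}}

```text
time: 24.25
position: [0.5982, -0.2504, 0.0744]
tool_rot: [0.098, 0.995, 0.0, 0.002]
ft_force: [-1.5, 7.6, 14.1]
finger_gap: 0.0213
```

Call:
{"api": "play_rows", "payload": {"commands": [[[-0.18, 0, 0.29], [0, 0, 0]], [[-0.15, 0, 0.31], [0, 0, 0]], [[-0.12, 0, 0.32], [0, 0, 0]], [[-0.08, 0, 0.33], [0, 0, 0]], [[-0.05, 0, 0.34], [0, 0, 0]], [[-0.02, 0, 0.32], [0, 0, 0]], [[0, 0, 0], [0, 0, 0]], [[0, 0, 0], [0, 0, 0]]]}}

```text
time: 25.25
position: [0.6172, -0.2542, 0.0265]
tool_rot: [0.099, 0.995, -0.001, 0.007]
ft_force: [12.4, 4.1, 3.4]
finger_gap: 0.0212
```

Call:
{"api": "play_rows", "payload": {"commands": [[[0.05, 0, 0.12], [0, 0, 0]], [[0, 0, 0], [0, 0, 0]]]}}

```text
time: 25.5
position: [0.6173, -0.2543, 0.0244]
tool_rot: [0.098, 0.995, -0.001, 0.008]
ft_force: [13.8, 4.6, 4.0]
finger_gap: 0.0212
```

Call:
{"api": "play_rows", "payload": {"commands": [[[0.05, 0, 0.08], [0, 0, 0]], [[0, 0, 0], [0, 0, 0]]]}}

```text
time: 25.75
position: [0.6172, -0.2543, 0.023]
tool_rot: [0.099, 0.995, -0.001, 0.01]
ft_force: [15.8, 4.8, 4.1]
finger_gap: 0.0209
```

Call:
{"api": "play_rows", "payload": {"commands": [[[-0.15, 0, 0], [0, 0, 0]], [[-0.1, 0, 0.06], [0, 0, 0]], [[0, 0, 0], [0, 0, 0]]]}}

```text
time: 26.12
position: [0.6174, -0.2542, 0.0183]
tool_rot: [0.098, 0.995, 0.0, 0.003]
ft_force: [5.4, 4.8, 3.7]
finger_gap: 0.0213
```

Call:
{"api": "play_rows", "payload": {"commands": [[[0, 0, 0.06], [0, 0, 0]], [[0, 0, 0], [0, 0, 0]]]}}

```text
time: 26.38
position: [0.6174, -0.2542, 0.0169]
tool_rot: [0.098, 0.995, 0.0, 0.003]
ft_force: [6.4, 4.5, 3.6]
finger_gap: 0.0215
```

Call:
{"api": "play_rows", "payload": {"commands": [[[0, 0, 0], [0, 0, 0]], [[0, 0, 0], [0, 0, 0]], [[0, 0, 0], [0, 0, 0]], [[0, 0, 0], [0, 0, 0]], [[0, 0, -0.5], [0, 0, 0]], [[0, 0, -1], [0, 0, 0]], [[0, 0, -1], [0, 0, 0]], [[0, 0, -1], [0, 0, 0]], [[0, 0, 0], [0, 0, 0]]], "grip": -1}}

```text
time: 27.5
position: [0.6169, -0.2561, 0.1068]
tool_rot: [0.098, 0.995, -0.002, 0.003]
ft_force: [0.7, 0.4, -0.7]
finger_gap: 0.0853
```

Call:
{"api": "play_rows", "payload": {"commands": [[[0, 0, 0], [0, 0, 0]], [[0, 0, 0], [0, 0, 0]], [[0, 0, 0], [0, 0, 0]], [[0, 0, 0], [0, 0, 0]], [[0, 0, 0], [0, 0, 0]], [[0, 0, 0], [0, 0, 0]]], "grip": 1}}

```text
time: 28.25
position: [0.6146, -0.2547, 0.1027]
tool_rot: [0.098, 0.995, 0.0, -0.0]
ft_force: [0.2, 1.4, -0.4]
finger_gap: -0.0001
```

Run:
```python
from h import *
s=monitor.state();print(np.round(s['position'],4),s['finger_gap'])
n='side';b=(290,200,390,280);im,d=snap(n,n+'6');cv2.imwrite('pics/crop6.png',cv2.resize(im[b[1]:b[3],b[0]:b[2],::-1],None,fx=6,fy=6,interpolation=cv2.INTER_CUBIC))
```

```text
[ 0.6146 -0.2547  0.1027] -7.391900035501808e-05
```

View pics/crop6.png

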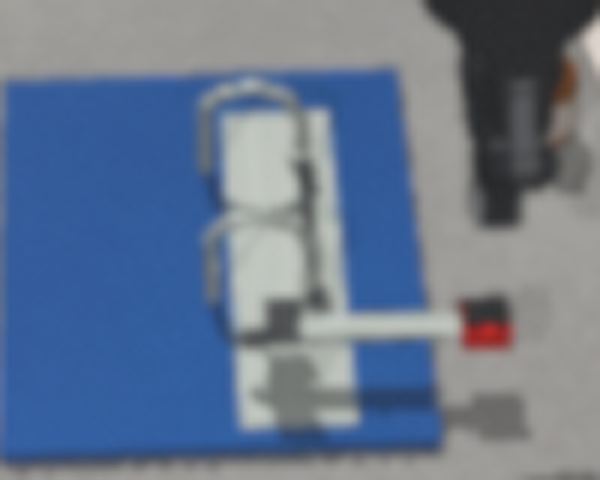

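The lever is down and the rings are closed over the pins. I'll press the thumb plate gently to make sure it sits on its stop.

Call:
{"api": "play_rows", "payload": {"commands": [[[0.1, 0, 0.6], [0, 0, 0]], [[0, 0, 0.7], [0, 0, 0]], [[0, 0, 0.5], [0, 0, 0]], [[0, 0, 0.2], [0, 0, 0]], [[0, 0, 0.12], [0, 0, 0]], [[0, 0, 0], [0, 0, 0]]]}}

```text
time: 29.05
position: [0.6123, -0.2544, 0.0499]
tool_rot: [0.098, 0.995, -0.0, 0.0]
ft_force: [0.1, 0.2, -0.6]
finger_gap: -0.0003
```

Call:
{"api": "play_rows", "payload": {"commands": [[[0, 0, 0.08], [0, 0, 0]], [[0, 0, 0.04], [0, 0, 0]], [[0, 0, 0], [0, 0, 0]]]}}

```text
time: 29.42
position: [0.6121, -0.2543, 0.0469]
tool_rot: [0.098, 0.995, -0.0, 0.0]
ft_force: [0.2, -0.2, 0.9]
finger_gap: -0.0002
```

Call:
{"api": "play_rows", "payload": {"commands": [[[0, 0, 0.06], [0, 0, 0]], [[0, 0, 0], [0, 0, 0]]]}}

```text
time: 29.68
position: [0.6123, -0.2544, 0.0459]
tool_rot: [0.098, 0.995, -0.0, 0.0]
ft_force: [-1.0, 0.5, 3.0]
finger_gap: -0.0001
```

Call:
{"api": "play_rows", "payload": {"commands": [[[0, 0, 0.04], [0, 0, 0]], [[0, 0, 0], [0, 0, 0]]]}}

```text
time: 29.92
position: [0.6123, -0.2544, 0.0456]
tool_rot: [0.098, 0.995, -0.0, 0.0]
ft_force: [-2.7, 0.8, 6.6]
finger_gap: -0.0001
```

Call:
{"api": "play_rows", "payload": {"commands": [[[0, 0, 0.06], [0, 0, 0]], [[0, 0, 0.02], [0, 0, 0]], [[0, 0, 0], [0, 0, 0]]]}}

```text
time: 30.3
position: [0.6124, -0.2544, 0.0452]
tool_rot: [0.098, 0.995, -0.0, 0.0]
ft_force: [-5.7, 2.8, 13.8]
finger_gap: -0.0
```

Call:
{"api": "play_rows", "payload": {"commands": [[[0, 0, -0.3], [0, 0, 0]], [[0, 0, -0.8], [0, 0, 0]], [[0, 0, -1], [0, 0, 0]], [[0, 0, -1], [0, 0, 0]], [[0, -1, -1], [0, 0, 0]], [[0, -1, 0], [0, 0, 0]], [[0, -1, 0], [0, 0, 0]], [[0, 0, 0], [0, 0, 0]]]}}

```text
time: 31.3
position: [0.5957, -0.3299, 0.1428]
tool_rot: [0.1, 0.995, 0.001, -0.001]
ft_force: [0.2, 0.4, 0.3]
finger_gap: 0.0
```

Run:
```python
from h import *
s=monitor.state();print(np.round(s['position'],4))
n='side';im,d=snap(n,n+'7');b=(220,100,420,280)
t,_=snap('top','top7')
br=blob(t,(12,110,100),(32,255,255),(222,170,300,228));q,r=rect('top',br,.037);print([np.round(x,1) for x in r])
cv2.imwrite('pics/crop7.png',cv2.resize(im[b[1]:b[3],b[0]:b[2],::-1],None,fx=3.3,fy=3.3,interpolation=cv2.INTER_CUBIC))
```

```text
[ 0.5957 -0.3299  0.1428]
[array([524.5, 175.7]), array([39. , 24.4]), np.float64(8.3)]
```

View pics/crop7.png

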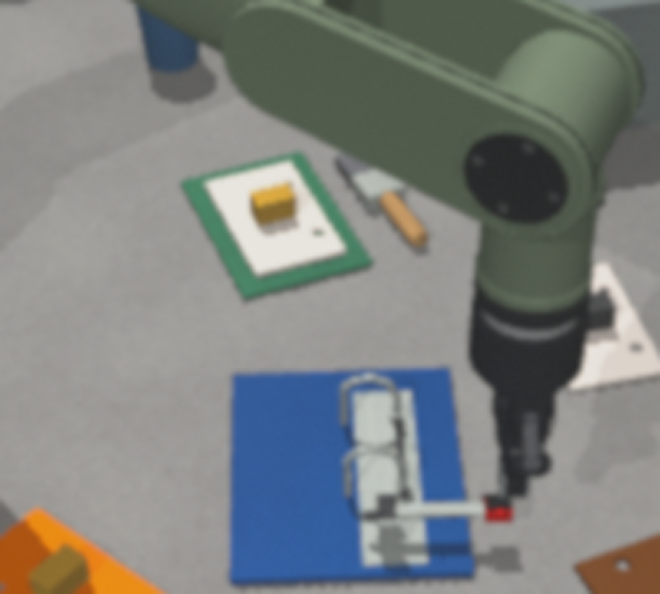

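The card is flat and square on the pad, the lever is down with the rings shut, and the arm is clear. I'm handing in.

```bash
python3 -c "
from rig import arm; print(arm.sign_off())"
```

```text
the job is handed in; nothing more can be done
None
```

The job is done and handed in at about 31 s on the robot's clock; the sign-off reported no verdict.

- **Opening:** I gripped the red tab and carried it along its arc until the lever was fully up. The pictures showed the arches standing clear and the card still on its pins.
- **Card:** I lifted it straight off and lowered it onto the pad until it touched (about 15 N on contact). The last check puts the block's centre about 0.5 mm from the pad's centre along each axis, with the card within about 0.2° of square.
- **Closing:** I brought the lever back down by the tab, then pressed the thumb plate with closed fingers to about 14 N. The plate held firm at the stop height (tip at 45 mm, with 46 mm nominal less the cushion), and the pictures show the rings shut over the pins.
- **Bystanders:** The ones in view in the last picture (brush, spare card, cup) looked unmoved. I did not measure any of them, and the driver, jar, vise and oil bottle were not in that picture.

Two things disagreed along the way:

- **Cameras:** The side camera read about 8 mm off the top camera in y. I trusted the top camera, which agreed with the robot's base and with where the grasps met the tab and block.
- **Side force:** Bringing the lever down gave up to 16 N of sideways force, because my arc was slightly off. I eased it before letting go.

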